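Seat the reference block and hold a typing plate square in the reader stage's corner

ROBOT

A 6-joint arm with a two-finger parallel gripper is mounted at the origin on the work surface. World frame = base frame: x ahead of the robot, y to its left, z up, the work surface at z = 0. Lengths are in m, angles in rad, forces in N, time in s.
With the tool pointing down it reaches from about 0.375 to 0.975 m from the base axis. Payload 3.8 kg.
Tool frame: the origin (TCP) lies at the very end of the fingers, on their centre line; the grasp point (between the pads) lies 19 mm behind it; z points along the fingers, y is the direction in which the jaws open and shut (so a half turn about z gives the same grasp; the last joint's range is limited). The gripper opens to 85 mm and grips with 20 to 120 N. Pads are 22 mm wide; open, the fingers measure 114 mm over their backs; the gripper's body (76 mm by 85 mm) begins 54 mm behind the grasp point. The pads swing forward as they close: fully open they stand 13 mm farther back than shut.
Start: joints at [1.128, 0.264, 1.604, -0, 1.274, -0.037], TCP at [0.266, 0.62, 0.193] pointing down, gripper open.
Joint ranges: [-2.63, 2.63], [-0.94, 2.18], [0.31, 2.57], [-1.31, 4.45], [0, 2.66], [-2.55, 2.55]. Speed limits (rad/s): [2.57, 2.57, 3.14, 3.14, 3.14, 3.14].

INTERFACE

Orientations are given as a rotation vector (axis times angle).
In Python, from workcell import status, read_camera, camera_info, order gives the robot as it stands.
- The arm moves only by the tool move_arm, never from a script. Its argument "deltas" is a list of rows, each a list of 3 entries, a list of its own where there are three numbers: the turn, a rotation vector about the world's x, y, z as a fraction of full scale, then the shift along the world's x, y, z as a fraction of full scale, then the closure, from -1 (fully open) to 1 (shut), so that 0 is half open. A call has 1 to 20 rows; each row is the pose to reach, as a shift and turn from the pose commanded when the call began; what a row does not reach only later rows make up. Full scale, the value 1, is 0.1 m for a shift and pi/2 rad for a turn. A row lasts 1/8 s, in which the tool goes at most 62.5 mm and 10.7 degrees, less where a joint would pass 70% of its speed; a pose out of reach is approached as far as the arm can. A call with a number of a shift or a turn outside -1 to 1 is refused whole. A call with a gripper value outside its range is refused whole. The fingers move at their own pace and stop on an object; "grip_force" is the grip in N (left out, the last holds). Time passes only in rows, so rows that repeat a pose let the fingers close. It gives the time, the measured TCP pose, the force and the opening at its end, in the units of the state.
- status.read_state(): the state, without advancing time (a new reading comes with each control period).
- read_camera(name): name is "scene" or "top" or "wrist"; returns (picture, depth): 480x640x3 uint8, red, green, blue; 480x640 float32, m along the optical axis (not along the pixel's ray), 0 where there is no reading.
- camera_info(name): a dict with "K" (3x3 intrinsics, pixels), "D" ([k1, k2, p1, p2, k3] as OpenCV has them; the pictures are not rectified), "R" (3x3) and "t" (3): a world point X has camera coordinates R X + t. Camera axes: x right, y down, z forward; pixel columns grow to the right and rows downward; lengths in m; the calibration is good to about 2 mm. A picture is of the moment at which its call begins: read the wrist's pose just before it. camera_info takes no time and is no camera call; for the wrist camera it gives the pose at the moment of the call.
- order.finish_job(): hands the job in, once; it reports no verdict.
The state is a dict: "time": time; "q": joint angles; "joint_vel": joint speeds; "joint_torque": joint torques, N m; "tool_pos": TCP position; "tcp_rot": TCP orientation; "wrist_force": force on the tool from outside, world axes, zero at the start; "torque": the same for the moment, N m; "width": opening from 0.0 (shut) to 1.0 (fully open).
Only numpy, scipy, OpenCV 4.12 (cv2) and the standard library are available. Lean on these libraries where they do the work, as an engineer would, in place of code of your own. Each camera call takes 0.05 s, during which the arm holds its last target. There are 200 camera calls.

TASK

Get the blood-typing plate ready for its reading: first plug the orange-headed reference block fully home into the square socket on the grey reading stage. Then take the white typing plate by its black grip, lay it flat on the stage with its long edge towards the far green stop, and push it into the corner until its long edge touches the far stop and its short edge touches the side stop; the program finishes while still gripping it and pressing it squarely against both. Leave the blue-headed spare block, the two dropper bottles and the blue vial where they stand.

Things in the scene. Friction and masses are not known exactly. Their poses are not given: they have to be found in the camera images.
- stage: grey slide-coated (low friction, as its stops) reading stage, fixed (place and yaw vary): slab 180 (x) x 230 (y) x 12 mm high; origin at the centre of its underside; +x is its far side, +y its left. Green stops at its far and left sides form an inside corner; a plate pressed home there has its origin at x 30, y 35, z 12 mm in this frame (white rectangle). Socket block at its near right corner.
- stop_far: far stop: rigid green steel bar on the stage along the stage's y, 12 x 180 x 24 mm high, its top 36 mm above the table. Origin at the centre of its underside, axes as the stage. Its inner face (-x side), which the plate's long edge must touch, is at x = 75 mm in the stage's frame.
- stop_side: side stop: rigid green steel bar on the stage along the stage's x, 120 x 12 x 24 mm high, its top 36 mm above the table. Origin at the centre of its underside, axes as the stage. Its inner face (-y side), which the plate's short edge must touch, is at y = 100 mm in the stage's frame.
- socket_hole0 (a point): centre of the mouth of the square hole in the top of the black socket block (44 x 44 x 28 mm, top 40 mm above the table), at x -62, y -89 mm in the stage's frame; axes as the stage. Hole 24 mm square along the stage's x and y, 2 mm chamfer, 26 mm deep. Home: the block's head rests on the socket block's top, its foot 24 mm below the mouth.
- plug: orange-headed reference block, 60 g, 48 mm tall, standing upright: 19 mm square nose (0 to 4 mm above the foot), grey 22 mm square shaft (to 24 mm), orange 30 mm square head (24 to 48 mm), sides parallel. Origin at the centre of the foot's underside, z up, x and y square to its sides; any quarter turn fits. Grip high on the head: fingertips 3 mm or more above its underside clear the socket block.
- spare: blue-headed spare block, same shape as the reference block with a blue head; it is not needed and must be left standing where it is. The two may have changed places. Origin at the centre of its foot's underside.
- plate: white typing plate, wells some red: slab 90 (x) x 130 (y) x 14 mm high, with a black grip rib on its middle, 14 mm wide (x), 70 mm long (y), 14 to 50 mm above the underside: pinch across the 14 mm. Origin at the centre of the underside, z up; starts flat on the table. Symmetric: either long edge may go to the far stop. About 250 g (varies).
- dropper_a: white dropper bottle with red cap, 25 mm across, 75 mm tall, standing; origin at the centre of its underside. Leave alone.
- dropper_b: white dropper bottle with blue cap, 25 mm across, 75 mm tall, standing; origin at the centre of its underside. Leave alone.
- vial: blue vial, 34 mm across, 100 mm tall, standing; origin at the centre of its underside. Leave alone.
Mind the look-alikes: they are no part of the job. There is more than one size of the plate; the one meant has the size given above.

How it is judged:
By the outcome, as a careful person would: the job done as asked, in the order asked, and still so for the second after the job is handed in, while the arm keeps its last pose, push and grip.
It also fails if it takes over 72 s, if anything falls off the work surface, if the arm or the gripper's body presses on something with over 40 N, if the wrist force passes 120 N, or if a joint passes its speed limit or range.

## Working session

There is one attempt and no reset: what is moved stays moved. The work goes in short steps, Python scripts to look and compute and a tool call to move; the robot and the scene stay as the last step left them, time stands still between calls to the robot, and variables do not carry over. Pictures are saved under pics/ and viewed, about 8 in all and at most 12, crops included, and the job is handed in when it is done.

Besides the shell and the picture viewer there is one more tool, called as name(argument=value, ...), one argument or row to a line, values as JSON. move_arm: Moves the arm, as the interface text tells. Its arguments: {"type":"object","properties":{"deltas":{"type":"array","items":{"type":"array"}},"grip_force":{"type":"number"}},"required":["deltas"]}

```bash
mkdir -p pics
cat > h.py <<'E'
import numpy as np, cv2
from workcell import status, read_camera, camera_info, order
def grab(n):
    ci=camera_info(n); im,d=read_camera(n)
    K,D=np.array(ci['K'],float),np.array(ci['D'],float); R,t=np.array(ci['R']),np.array(ci['t'])
    v,u=np.mgrid[0:480,0:640]
    p=cv2.undistortPoints(np.stack([u,v],-1).reshape(-1,1,2).astype(np.float64),K,D).reshape(480,640,2)
    c=np.dstack([p,np.ones((480,640))])*d[...,None]
    X=(c-t)@R; X[d<=0]=np.nan
    return im,X,ci
def save(n,im): cv2.imwrite('pics/'+n,cv2.cvtColor(im,cv2.COLOR_RGB2BGR))
E
python3 - <<'E'
from h import *
im,X,ci=grab('top'); save('top1.png',im); np.savez('top1.npz',im=im,X=X)
im2,X2,ci=grab('scene'); save('scene1.png',im2); np.savez('scene1.npz',im=im2,X=X2)
s=status.read_state(); print(s)
E
```

```text
{'time': 0.1, 'q': array([ 1.12809809e+00,  2.64702487e-01,  1.60524895e+00,  4.66271360e-05,
        1.27372104e+00, -3.69352127e-02]), 'joint_vel': array([-0.00033483, -0.00383596, -0.00224577, -0.00118274,  0.00011896,
        0.00169433]), 'joint_torque': array([-1.80449988e-04, -5.16712940e+01, -3.68588018e+01, -5.55506301e-05,
        6.19069469e-03, -3.98096711e-05]), 'tool_pos': array([0.26612139, 0.61950788, 0.19166378]), 'tcp_rot': array([-0.63292008, -3.07662655,  0.00315632]), 'wrist_force': array([0.43379882, 0.34902504, 0.47017715]), 'torque': array([-0.03677633,  0.02366463,  0.0191278 ]), 'width': 1.0024397324820036}
```

View pics/top1.png

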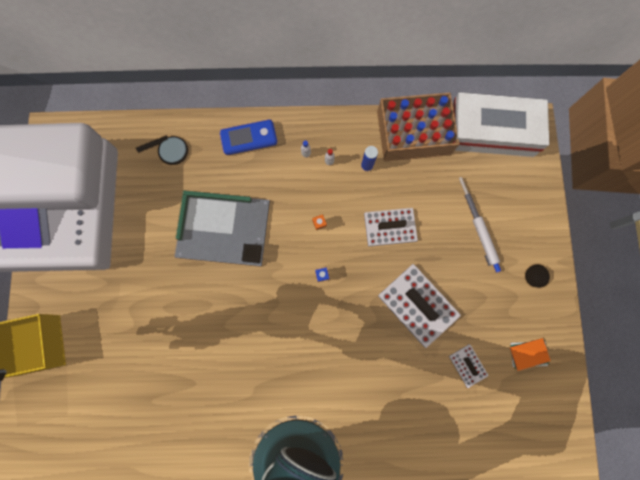

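View pics/scene1.png

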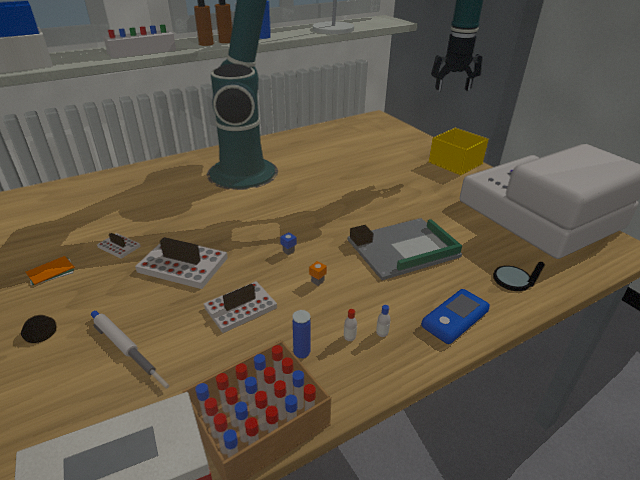

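The top view shows the stage (about 222,228), with the socket at (252,253) and green stops on its far and left sides. The orange block is at (320,221) and the blue one at (322,274). There are three plates, at (391,226), (419,305) and (468,366). Next I measure them.

Run:
```python
from h import *
f=np.load('top1.npz'); im,X=f['im'],f['X']
hsv=cv2.cvtColor(im,cv2.COLOR_RGB2HSV); Z=X[...,2]
def rect(name,m):
    p=X[m][:,:2]; z=Z[m]
    r=cv2.minAreaRect((p*1000).astype(np.float32))
    print(name,m.sum(),'c',np.round(r[0],1),'size',np.round(r[1],1),'ang',round(r[2],2),'z',np.round(np.nanpercentile(z,[5,50,95])*1000,1))
def box(u0,u1,v0,v1):
    b=np.zeros((480,640),bool); b[v0:v1,u0:u1]=1; return b
for n,b in dict(p1=box(355,425,198,255),p2=box(370,470,258,352),p3=box(440,495,338,392)).items():
    rect(n,b&(Z>.008)&(Z<.025)); rect(n+'rib',b&(Z>.035))
st=box(168,280,182,275)
rect('stage',st&(Z>.006)&(Z<.02)); rect('stops',st&(Z>.03)&(hsv[...,1]>60)&(hsv[...,0]>40)&(hsv[...,0]<100))
rect('socket',st&(Z>.034)&(hsv[...,2]<60))
for n,b in dict(orange=box(305,335,205,240),blue=box(308,338,260,290)).items():
    rect(n,b&(Z>.042)&(Z<.055))
rect('da',box(320,340,140,170)&(Z>.06)); rect('db',box(297,315,135,162)&(Z>.06)); rect('vial',box(355,385,140,175)&(Z>.09))
print(np.nanmedian(Z[300:330,150:250]))
print(X[460,297],X[345,30])
```

```text
p1 1446 c [ 588.5 -261.1] size [ 91.1 131.2] ang 4.38 z [10.5 14.1 18. ]
p1rib 175 c [ 588.6 -260.5] size [15.5 70.2] ang 5.25 z [39.6 49.2 53.3]
p2 2929 c [ 370.4 -332.7] size [227.8 220.4] ang 2.26 z [15.  19.2 22.8]
p2rib 401 c [ 379.2 -323.5] size [96.3 20.7] ang 40.19 z [41.5 66.8 70.3]
p3 648 c [ 236.8 -462.8] size [ 90.9 113.5] ang 27.16 z [ 8.4 10.5 15.2]
p3rib 28 c [ 225.6 -439. ] size [47.9  9.8] ang 27.06 z [35.  36.4 38.7]
stage 4998 c [587.3 186.4] size [198.7 258.1] ang 2.84 z [ 8.  11.7 15.5]
stops 401 c [659.7 226.8] size [105.9 211.6] ang 28.42 z [31.6 35.1 38.4]
socket 192 c [520.9 103.4] size [42.7 43.3] ang 84.61 z [35.4 39.7 42.9]
orange 133 c [598.2 -71.4] size [29.4 29.8] ang 19.02 z [44.4 47.5 50.2]
blue 141 c [461.6 -75. ] size [30.2 29.6] ang 11.22 z [43.6 47.7 51. ]
da 31 c [ 777.6 -102.9] size [13.1 11.9] ang 85.96 z [62.5 74.2 78.3]
db 29 c [800.9 -39.4] size [10.6 10.7] ang 86.91 z [62.6 74.  78.4]
vial 137 c [ 764.  -206.8] size [31.2 31.8] ang 28.06 z [ 91.8  99.9 102.7]
-0.0006963350838237536
[ 0.09109897 -0.01735809  0.29780375] [0.29975167 0.6759072  0.00305417]
```

Plate p1 matches the given 90 x 130 size. Stage yaw is about -5.4°, orange block yaw about 19°. I'm setting out for the orange block.

move_arm(
  deltas=[
    [[0,0,-0.04],[0.24,-0.49,0],-1],
    [[0,0,-0.076],[0.475,-0.987,0],-1],
  ],
)

```text
time: 0.35
tool_pos: [0.3139, 0.5204, 0.1919]
tcp_rot: [-0.816, -3.034, 0.002]
wrist_force: [0.6, -1.0, 0.5]
width: 0.999
```

move_arm(
  deltas=[
    [[0,0,-0.04],[0.24,-0.49,0],-1],
    [[0,0,-0.076],[0.475,-0.987,0],-1],
  ],
)

```text
time: 0.6
tool_pos: [0.3617, 0.421, 0.1923]
tcp_rot: [-0.997, -2.979, 0.001]
wrist_force: [0.9, -0.1, 0.3]
width: 0.998
```

move_arm(
  deltas=[
    [[0,0,-0.04],[0.24,-0.49,0],-1],
    [[0,0,-0.076],[0.475,-0.987,0],-1],
  ],
)

```text
time: 0.85
tool_pos: [0.4092, 0.3223, 0.1925]
tcp_rot: [-1.173, -2.914, 0.001]
wrist_force: [0.3, -0.0, -0.7]
width: 1.0
```

move_arm(
  deltas=[
    [[0,0,-0.04],[0.24,-0.49,0],-1],
    [[0,0,-0.076],[0.475,-0.987,0],-1],
  ],
)

```text
time: 1.1
tool_pos: [0.4567, 0.2236, 0.1925]
tcp_rot: [-1.345, -2.839, 0.0]
wrist_force: [0.9, 0.3, 1.1]
width: 1.002
```

move_arm(
  deltas=[
    [[0,0,-0.04],[0.24,-0.49,0],-1],
    [[0,0,-0.076],[0.475,-0.987,0],-1],
  ],
)

```text
time: 1.35
tool_pos: [0.5042, 0.1249, 0.1926]
tcp_rot: [-1.512, -2.753, 0.0]
wrist_force: [0.2, 1.1, -0.5]
width: 0.996
```

move_arm(
  deltas=[
    [[0,0,-0.04],[0.24,-0.49,0],-1],
    [[0,0,-0.076],[0.475,-0.987,0],-1],
  ],
)

```text
time: 1.6
tool_pos: [0.5517, 0.0263, 0.1925]
tcp_rot: [-1.674, -2.658, 0.0]
wrist_force: [0.4, 0.2, 0.6]
width: 1.0
```

move_arm(
  deltas=[
    [[0,0,-0.04],[0.24,-0.49,0],-1],
    [[0,0,-0.076],[0.475,-0.987,0],-1],
    [[0,0,-0.076],[0.475,-0.987,0],-1],
    [[0,0,-0.076],[0.475,-0.987,0],-1],
    [[0,0,-0.076],[0.475,-0.987,0],-1],
  ],
)

```text
time: 2.22
tool_pos: [0.5983, -0.0694, 0.1926]
tcp_rot: [-1.825, -2.556, 0.0]
wrist_force: [-0.1, -0.8, 0.6]
width: 1.003
```

Run:
```python
from h import *
from scipy.spatial.transform import Rotation as Ro
s=status.read_state(); print(s['time'],s['tool_pos'],s['q'],s['wrist_force']); R=Ro.from_rotvec(s['tcp_rot']).as_matrix(); print(R.round(4))
im,X,ci=grab('wrist'); save('w1.png',im); np.savez('w1.npz',im=im,X=X)
print(ci['R'].round(3), -np.array(ci['R']).T@ci['t'])
```

```text
2.225 [ 0.59829266 -0.06944141  0.19260199] [-1.57131190e-01  1.28421968e-01  1.76506719e+00  3.77171452e-04
  1.24891833e+00 -4.88077920e-01] [-0.06860202 -0.7720832   0.55123382]
[[-3.248e-01  9.458e-01 -7.000e-04]
 [ 9.458e-01  3.248e-01  5.000e-04]
 [ 7.000e-04 -6.000e-04 -1.000e+00]]
[[ 0.946  0.325 -0.001]
 [ 0.309 -0.899  0.311]
 [ 0.1   -0.294 -0.951]] [0.57252096 0.00712825 0.37288897]
```

View pics/w1.png

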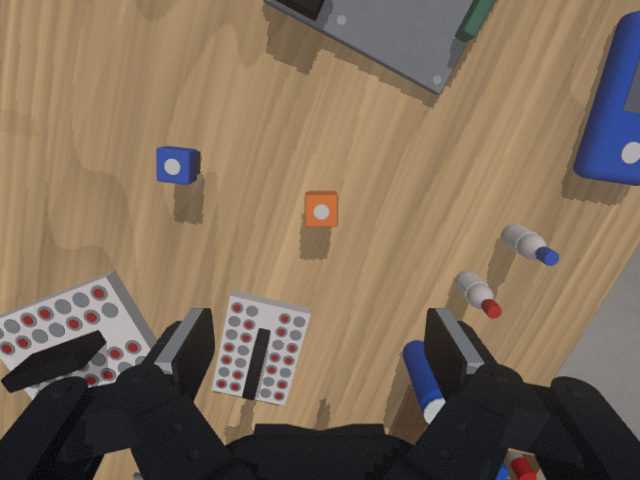

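The wrist view shows the orange block upright at (321,210), centred between the fingers and well aligned with the jaws. The blue spare is at (178,165). Now I measure the block here.

```bash
cat >> h.py <<'E'
def rect(name,X,m):
    m=m.astype(np.uint8); n,l,s,_=cv2.connectedComponentsWithStats(m); k=1+np.argmax(s[1:,4]); m=l==k
    p=X[m]; r=cv2.minAreaRect((p[:,:2]*1000).astype(np.float32))
    print(name,m.sum(),'c',np.round(r[0],1),'size',np.round(r[1],1),'ang',round(r[2],2),'z',np.round(np.percentile(p[:,2],[5,50,95])*1000,1))
E
python3 - <<'E'
from h import *
f=np.load('w1.npz'); im,X=f['im'],f['X']; Z=X[...,2]
hsv=cv2.cvtColor(im,cv2.COLOR_RGB2HSV)
b=np.zeros(Z.shape,bool); b[180:240,295:350]=1
rect('orange',X,b&(Z>.043)); 
b[:]=0; b[140:195,145:210]=1; rect('blue',X,b&(Z>.043))
b[:]=0; b[285:410,205:315]=1; rect('plate',X,b&(Z>.008)&(Z<.02)); rect('rib',X,b&(Z>.043))
E
```

```text
orange 1066 c [599.6 -67.8] size [30.1 29.8] ang 19.13 z [45.3 47.1 48.4]
blue 1164 c [463.3 -72. ] size [30.  30.6] ang 11.75 z [45.4 47.3 48.7]
plate 6788 c [ 590.1 -257.7] size [ 91.1 132.5] ang 4.53 z [12.1 13.5 14.9]
rib 760 c [ 590.1 -257.1] size [14.2 71.3] ang 4.03 z [47.  49.1 50.3]
```

move_arm(
  deltas=[
    [[0,0,0],[0.01,0.02,-0.4],-1],
    [[0,0,0],[0.01,0.02,-0.8],-1],
    [[0,0,0],[0.01,0.02,-1],-1],
  ],
)

```text
time: 2.65
tool_pos: [0.598, -0.0673, 0.0905]
tcp_rot: [-1.823, -2.555, 0.002]
wrist_force: [-0.6, -0.1, -0.2]
width: 0.998
```

move_arm(
  deltas=[
    [[0,0,0],[0,0,-0.3],-1],
    [[0,0,0],[0,0,-0.55],-1],
    [[0,0,0],[0,0,-0.645],-1],
    [[0,0,0],[0,0,-0.645],-1],
    [[0,0,0],[0,0,-0.645],1],
    [[0,0,0],[0,0,-0.645],1],
    [[0,0,0],[0,0,-0.645],1],
    [[0,0,0],[0,0,-0.645],1],
    [[0,0,0],[0,0,-0.645],1],
    [[0,0,0],[0,0,-0.645],1],
  ],
  grip_force=50,
)

```text
time: 3.9
tool_pos: [0.5999, -0.0687, 0.0284]
tcp_rot: [-1.827, -2.555, 0.0]
wrist_force: [-0.1, 1.0, -0.3]
width: 0.0
```

move_arm(
  deltas=[
    [[0,0,0],[0,0,0],1],
    [[0,0,0],[0,0,0],1],
  ],
)

```text
time: 4.15
tool_pos: [0.5999, -0.0687, 0.0283]
tcp_rot: [-1.827, -2.555, 0.0]
wrist_force: [0.6, -0.4, -0.5]
width: 0.001
```

The fingers shut fully, so they missed the block. I'll look before going further.

Run:
```python
from h import *
im,X,ci=grab('wrist'); save('w2.png',im); np.savez('w2.npz',im=im,X=X)
im2,X2,_=grab('scene'); save('s2.png',cv2.resize(im2[150:330,200:440],(720,540)))
```

```text
(no output)
```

View pics/w2.png

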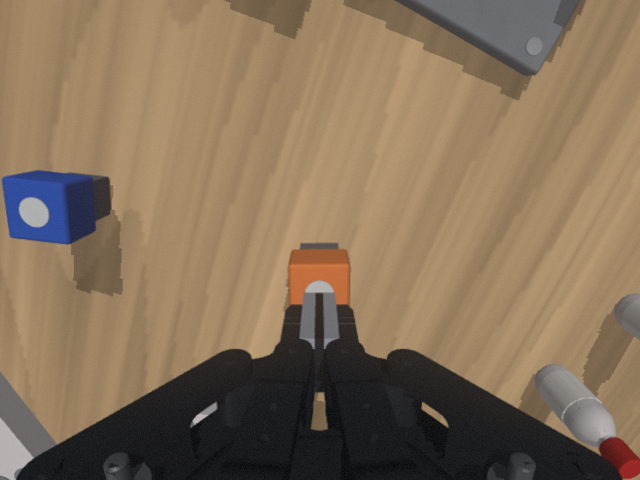

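View pics/s2.png

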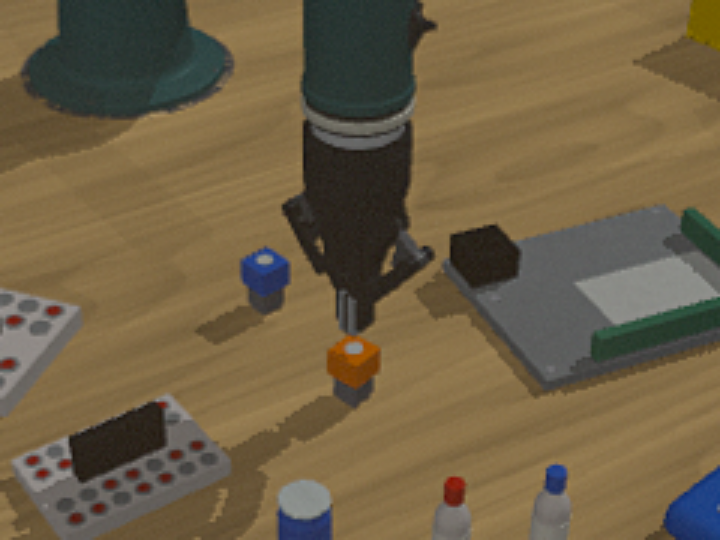

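In the wrist view the closed fingertips are at (320,292), in front of the block's white dot. They seem to be above the head, not around it. I'll check the fingertip depth.

Run:
```python
from h import *
f=np.load('w2.npz'); im,X=f['im'],f['X']
for v in range(255,350,8): print(v,(X[v,[305,312,330,336]]*1000).round(0).tolist())
ci=camera_info('wrist'); s=status.read_state()
print(-np.array(ci['R']).T@ci['t'], s['tool_pos'],s['q'])
b=np.zeros((480,640),bool); b[245:300,285:352]=1
hsv=cv2.cvtColor(im,cv2.COLOR_RGB2HSV); rect('or',X,b&(hsv[...,1]>150)&(X[...,2]>.044))
f=np.load('top1.npz'); 
im,X,ci=grab('top'); b[:]=0; b[195:245,295:350]=1
for v in range(206,240,3): print(v,(X[v,308:334:3,2]*1000).round(0).tolist())
save('t2.png',im)
```

```text
255 [[589.0, -56.0, 35.0], [592.0, -55.0, 35.0], [600.0, -52.0, 36.0], [603.0, -51.0, 35.0]]
263 [[589.0, -56.0, 45.0], [592.0, -55.0, 47.0], [600.0, -52.0, 46.0], [603.0, -51.0, 46.0]]
271 [[590.0, -60.0, 47.0], [593.0, -58.0, 47.0], [602.0, -56.0, 46.0], [604.0, -55.0, 47.0]]
279 [[592.0, -64.0, 46.0], [594.0, -62.0, 48.0], [603.0, -59.0, 48.0], [605.0, -58.0, 48.0]]
287 [[593.0, -68.0, 47.0], [596.0, -66.0, 47.0], [604.0, -63.0, 47.0], [607.0, -62.0, 47.0]]
295 [[591.0, -59.0, 73.0], [594.0, -58.0, 71.0], [601.0, -56.0, 72.0], [608.0, -66.0, 47.0]]
303 [[591.0, -59.0, 80.0], [594.0, -58.0, 79.0], [600.0, -55.0, 80.0], [610.0, -71.0, 47.0]]
311 [[591.0, -59.0, 86.0], [594.0, -58.0, 85.0], [600.0, -56.0, 85.0], [602.0, -55.0, 86.0]]
319 [[592.0, -59.0, 91.0], [594.0, -58.0, 92.0], [600.0, -56.0, 92.0], [602.0, -55.0, 92.0]]
327 [[592.0, -59.0, 97.0], [594.0, -58.0, 96.0], [600.0, -56.0, 97.0], [602.0, -55.0, 97.0]]
335 [[592.0, -59.0, 101.0], [594.0, -58.0, 102.0], [600.0, -55.0, 103.0], [602.0, -55.0, 102.0]]
343 [[592.0, -58.0, 107.0], [595.0, -60.0, 103.0], [599.0, -55.0, 108.0],
[... 381 characters left out ...]
284.0, 276.0, 262.0]
212 [238.0, 260.0, 272.0, 276.0, 275.0, 276.0, 267.0, 261.0, 232.0]
215 [548.0, 546.0, 542.0, 238.0, 240.0, 238.0, 239.0, 229.0, 205.0]
218 [555.0, 554.0, 551.0, 551.0, 548.0, 549.0, 548.0, 543.0, 543.0]
221 [560.0, 560.0, 558.0, 557.0, 554.0, 552.0, 550.0, 547.0, 545.0]
224 [564.0, 561.0, 562.0, 559.0, 557.0, 554.0, 552.0, 548.0, 547.0]
227 [569.0, 569.0, 570.0, 564.0, 560.0, 557.0, 553.0, 551.0, 547.0]
230 [575.0, 572.0, 572.0, 568.0, 567.0, 562.0, 557.0, 552.0, 546.0]
233 [578.0, 576.0, 575.0, 572.0, 569.0, 566.0, 562.0, 555.0, 548.0]
236 [582.0, 578.0, 580.0, 575.0, 574.0, 572.0, 565.0, 561.0, 551.0]
239 [587.0, 584.0, 582.0, 580.0, 578.0, 574.0, 568.0, 566.0, 557.0]
```

The fingertips measure z ≈ 70 mm where the reported TCP is at z = 28 mm. So the real tips sit about 41 mm behind the reported TCP, and the scene view agrees. I'll open, check the open-tip height, then descend using the measured tips.

move_arm(
  deltas=[
    [[0,0,0],[0,0,0],-1],
    [[0,0,0],[0,0,0],-1],
    [[0,0,0],[0,0,0],-1],
    [[0,0,0],[0,0,0],-1],
    [[0,0,0],[0,0,0],-1],
    [[0,0,0],[0,0,0],-1],
  ],
)

```text
time: 5.05
tool_pos: [0.6, -0.0687, 0.0284]
tcp_rot: [-1.827, -2.556, -0.0]
wrist_force: [0.2, -0.3, 0.1]
width: 1.005
```

Run:
```python
from h import *
s=status.read_state(); print(s['tool_pos'],s['width'],s['time'])
im,X,ci=grab('wrist'); save('w3.png',im); np.savez('w3.npz',im=im,X=X)
hsv=cv2.cvtColor(im,cv2.COLOR_RGB2HSV); Z=X[...,2]
b=np.zeros(Z.shape,bool); b[230:330,270:370]=1
rect('or',X,b&(hsv[...,1]>150)&(Z>.044)&(Z<.052))
b[:]=0; b[:,:]=1
# fingers: points within gripper region, height .06-.12
for lo in (60,66,70,74,78,82,86,90,94):
    m=(Z*1000>lo)&(Z*1000<lo+4); m[:250]=0; p=X[m]
    print(lo,m.sum(), np.round(np.nanpercentile(p[:,:2],[2,50,98],axis=0)*1000).tolist() if m.sum() else '')
```

```text
[ 0.59995822 -0.06871218  0.02837768] 1.0045246316666494 5.05
or 2749 c [600.  -67.7] size [29.6 30.6] ang 19.16 z [45.7 47.1 48.1]
60 0 
66 0 
70 0 
74 0 
78 184 [[557.0, -90.0], [563.0, -73.0], [643.0, -45.0]]
82 483 [[550.0, -90.0], [637.0, -63.0], [644.0, -42.0]]
86 640 [[547.0, -90.0], [563.0, -71.0], [649.0, -42.0]]
90 724 [[546.0, -90.0], [563.0, -71.0], [650.0, -42.0]]
94 790 [[545.0, -90.0], [563.0, -71.0], [650.0, -42.0]]
```

move_arm(
  deltas=[
    [[0,0,0],[0,0.01,-0.15],-1],
    [[0,0,0],[0,0.01,-0.3],-1],
    [[0,0,0],[0,0.01,-0.4],-1],
    [[0,0,0],[0,0.01,-0.4],-1],
    [[0,0,0],[0,0.01,-0.4],1],
    [[0,0,0],[0,0.01,-0.4],1],
    [[0,0,0],[0,0.01,-0.4],1],
    [[0,0,0],[0,0.01,-0.4],1],
    [[0,0,0],[0,0.01,-0.4],1],
  ],
  grip_force=50,
)

```text
time: 6.22
tool_pos: [0.6007, -0.0678, -0.0109]
tcp_rot: [1.826, 2.555, 0.001]
wrist_force: [-0.4, 0.2, 3.1]
width: 0.343
```

Gripped: width 0.343 is 29 mm. I lift it, carry it to above the socket and turn it to the stage's yaw.

move_arm(
  deltas=[
    [[0,0,0],[0,0,0.3],1],
    [[0,0,0],[0,0,0.7],1],
    [[0,0,0],[0,0,1],1],
    [[0,0,0],[0,0,1],1],
  ],
)

```text
time: 6.72
tool_pos: [0.6024, -0.0681, 0.0914]
tcp_rot: [1.824, 2.551, 0.004]
wrist_force: [0.2, 1.0, -0.6]
width: 0.341
```

move_arm(
  deltas=[
    [[0,0,-0.05],[-0.2,0.45,0],1],
    [[0,0,-0.1],[-0.4,0.86,0],1],
    [[0,0,-0.136],[-0.4,0.86,0],1],
  ],
)

```text
time: 7.1
tool_pos: [0.5564, 0.0207, 0.0858]
tcp_rot: [-2.085, -2.344, 0.004]
wrist_force: [0.5, -0.4, -0.1]
width: 0.342
```

move_arm(
  deltas=[
    [[0,0,-0.05],[-0.2,0.45,0],1],
    [[0,0,-0.1],[-0.4,0.86,0],1],
    [[0,0,-0.136],[-0.4,0.86,0],1],
    [[0,0,-0.136],[-0.4,0.86,0],1],
    [[0,0,-0.136],[-0.4,0.86,0],1],
  ],
)

```text
time: 7.72
tool_pos: [0.5193, 0.1039, 0.0873]
tcp_rot: [-2.326, -2.11, 0.002]
wrist_force: [0.5, 0.9, -0.4]
width: 0.339
```

Run:
```python
from h import *
from scipy.spatial.transform import Rotation as Ro
s=status.read_state(); print(s['time'],s['tool_pos'],s['width'],s['wrist_force']); R=Ro.from_rotvec(s['tcp_rot']).as_matrix(); print(R.round(4))
im,X,ci=grab('wrist'); save('w4.png',im); np.savez('w4.npz',im=im,X=X)
```

```text
7.725 [0.51934603 0.10388534 0.08731481] 0.3392326335204823 [ 0.54405233  0.86592647 -0.39226974]
[[ 9.720e-02  9.953e-01 -1.700e-03]
 [ 9.953e-01 -9.720e-02 -3.000e-04]
 [-5.000e-04 -1.600e-03 -1.000e+00]]
```

View pics/w4.png

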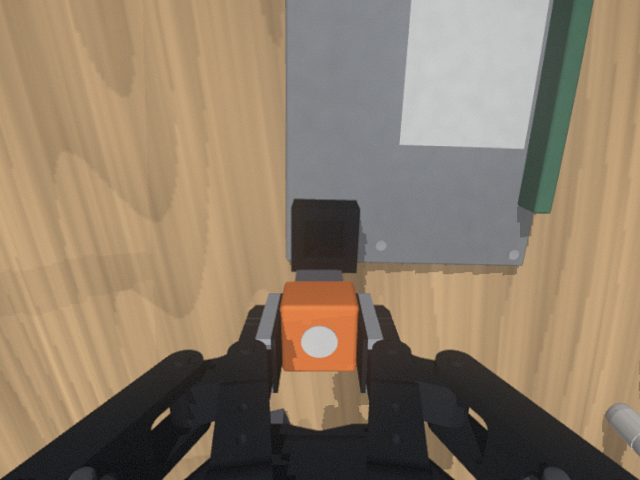

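The block is held upright at (320,325). The socket's black top is at (325,235), and the stage and part of the far stop are also in view. I'll measure the offsets.

Run:
```python
from h import *
f=np.load('w4.npz'); im,X=f['im'],f['X']; Z=X[...,2]
hsv=cv2.cvtColor(im,cv2.COLOR_RGB2HSV)
b=np.zeros(Z.shape,bool); b[275:375,270:370]=1
o=b&(hsv[...,1]>150); print(np.percentile(Z[o],[5,50,95])); 
zt=np.percentile(Z[o],60); rect('head',X,o&(abs(Z-zt)<.0035))
b[:]=0; b[190:275,285:365]=1
rect('socket',X,b&(Z>.034)&(Z<.046)&(hsv[...,2]<80))
# socket z map
print((Z[200:275:6,290:362:6]*1000).round(0))
def line(m,name,ax):
    p=X[m][:,:2]*1000; v=cv2.fitLine(p.astype(np.float32),cv2.DIST_HUBER,0,.01,.01).ravel(); print(name,v, np.degrees(np.arctan2(v[1],v[0])))
g=(hsv[...,0]>60)&(hsv[...,0]<95)&(hsv[...,1]>80)&(Z>.030)&(Z<.042); g[220:]=0
rect('farstop',X,g); line(g,'far',0)
w=(hsv[...,1]<30)&(hsv[...,2]>180)&(Z<.02); w[160:]=0; w[:,:380]=0; rect('white',X,w)
s=(Z>.007)&(Z<.02)&(hsv[...,1]<60); s[275:]=0; s[:,:280]=0; s[:,540:]=0; 
# left edge of stage: for each row first column
e=np.array([X[v,np.argmax(s[v])][:2] for v in range(5,190,3)])*1000
line2=cv2.fitLine(e.astype(np.float32),cv2.DIST_HUBER,0,.01,.01).ravel(); print('near edge',line2,np.degrees(np.arctan2(line2[1],line2[0])))
e=np.array([X[273-np.argmax(s[:273,u][::-1]),u][:2] for u in range(375,515,3)])*1000
e=np.array([X[np.where(s[:,u])[0].max(),u][:2] for u in range(375,515,3)])*1000
line2=cv2.fitLine(e.astype(np.float32),cv2.DIST_HUBER,0,.01,.01).ravel(); print('right edge',line2,np.degrees(np.arctan2(line2[1],line2[0])))
```

```text
[nan nan nan]Traceback (most recent call last):
  File "<stdin>", line 6, in <module>
  File "h.py", line 13, in rect
    m=m.astype(np.uint8); n,l,s,_=cv2.connectedComponentsWithStats(m); k=1+np.argmax(s[1:,4]); m=l==k
                                                                           ~~~~~~~~~^^^^^^^^^
    return _wrapfunc(a, 'argmax', axis=axis, out=out, **kwds)
    return bound(*args, **kwds)
ValueError: attempt to get argmax of an empty sequence
```

Run:
```python
from h import *
f=np.load('w4.npz'); im,X=f['im'],f['X']; Z=X[...,2]
hsv=cv2.cvtColor(im,cv2.COLOR_RGB2HSV)
b=np.zeros(Z.shape,bool); b[275:375,270:370]=1
o=b&(hsv[...,1]>150)&np.isfinite(Z); print(o.sum(),np.percentile(Z[o],[5,50,95])); 
zt=np.percentile(Z[o],60); rect('head',X,o&(abs(Z-zt)<.0035))
b[:]=0; b[190:275,285:365]=1
rect('socket',X,b&(Z>.034)&(Z<.046)&(hsv[...,2]<80))
print((Z[200:275:6,290:362:6]*1000).round(0))
def ang(e,n):
    v=cv2.fitLine(e.astype(np.float32),cv2.DIST_HUBER,0,.01,.01).ravel(); print(n,v.round(4),np.degrees(np.arctan2(v[1],v[0])).round(2))
g=(hsv[...,0]>60)&(hsv[...,0]<95)&(hsv[...,1]>80)&(Z>.030)&(Z<.042); g[220:]=0
rect('farstop',X,g); ang(X[g][:,:2]*1000,'far')
w=(hsv[...,1]<30)&(hsv[...,2]>180)&(Z<.02); w[160:]=0; w[:,:380]=0; rect('white',X,w)
s=(Z>.007)&(Z<.02)&(hsv[...,1]<60); s[275:]=0; s[:,:280]=0; s[:,540:]=0
ang(np.array([X[v,np.argmax(s[v])][:2] for v in range(5,190,3)])*1000,'near')
ang(np.array([X[np.where(s[:,u])[0].max(),u][:2] for u in range(375,515,3)])*1000,'right')
```

```text
5674 [0.12804401 0.14502082 0.1461881 ]
head 4241 c [519.4 104.2] size [30.2 29.6] ang 84.11 z [143.7 145.3 146.3]
socket 3040 c [523.3 108.5] size [44.6 43.5] ang 82.8 z [36.8 39.  40.2]
[[ 11.  18.  18.  17.  16.  16.  16.  17.  15.  15.  14.  12.]
 [ 12.  36.  36.  35.  35.  35.  35.  33.  35.  33.  32.  32.]
 [ 12.  39.  38.  39.  39.  39.  39.  38.  39.  38.  39.  39.]
 [ 12.  39.  39.  38.  39.  40.  39.  40.  40.  40.  39.  39.]
 [ 12.  39.  39.  14.  13.  14.  13.  12.  13.  39.  39.  40.]
 [ 11.  39.  40.  13.  13.  13.  13.  13.  14.  39.  41.  39.]
 [ 11.  39.  38.  12.  13.  12.  13.  14.  14.  39.  39.  40.]
 [ 10.  40.  39.  12.  13.  13.  12.  13.  13.  39.  38.  39.]
 [ 10.  39.  38.  20.  20.  20.  19.  20.  19.  39.  39.  40.]
 [ 11.  39.  39.  33.  33.  33.  31.  32.  31.  39.  38.  39.]
 [ 10.  39.  39.  39.  38.  39.  38.  39.  39.  38.  40.  39.]
 [  0.  40.  38.  39.  40.  40.  39.  40.  39.  38.  40.  39.]
 [ -1. 105. 105. 105. 105. 106. 104. 105. 104.  39.  40.   0.]]
farstop 1 c [685.4 232.1] size [0. 0.] ang 0.0 z [35.5 35.5 35.5]
far [1.756000e-01 9.845000e-01 6.751230e+02 1.748347e+02] 79.89
white 19132 c [627.7 202.5] size [90.5 86.7] ang 83.17 z [10.6 11.8 13. ]
near [1.218000e-01 9.926000e-01 5.068584e+02 2.000661e+02] 83.0
right [ 9.927000e-01 -1.206000e-01  6.267314e+02  7.046390e+01] -6.93
```

Stage yaw comes out at -7.0°. The hole is at (523.5, 108.8) by two methods, and the head is at (519.4, 104.2). I'll correct, then drop to just above the mouth.

move_arm(
  deltas=[
    [[0,0,-0.013],[0.041,0.046,0],1],
    [[0,0,-0.013],[0.041,0.046,-0.25],1],
    [[0,0,-0.013],[0.041,0.046,-0.5],1],
    [[0,0,-0.013],[0.041,0.046,-0.5],1],
    [[0,0,-0.013],[0.041,0.046,-0.5],1],
  ],
)

```text
time: 8.4
tool_pos: [0.5249, 0.1089, 0.0391]
tcp_rot: [2.349, 2.085, 0.001]
wrist_force: [-0.1, 0.2, -0.3]
width: 0.342
```

Run:
```python
from h import *
s=status.read_state(); print(s['time'],s['tool_pos'],s['width'],s['wrist_force'])
im,X,ci=grab('wrist'); np.savez('w5.npz',im=im,X=X); save('w5.png',im); Z=X[...,2]
hsv=cv2.cvtColor(im,cv2.COLOR_RGB2HSV)
b=np.zeros(Z.shape,bool); b[250:400,250:390]=1
o=b&(hsv[...,1]>150)&np.isfinite(Z); zt=np.percentile(Z[o],60); print(zt); rect('head',X,o&(abs(Z-zt)<.0035))
t=(Z>.036)&(Z<.043)&(hsv[...,2]<80); rect('sock visible',X,t)
p=X[t][:,:2]*1000; a=np.radians(-7); n=np.array([np.cos(a),np.sin(a)]); q=np.array([-n[1],n[0]])
print('n',np.percentile(p@n,[.5,99.5]),'t',np.percentile(p@q,[.5,99.5]))
```

```text
8.4 [0.52488111 0.10890882 0.03907349] 0.34182212244849386 [-0.09565127  0.23814209 -0.27330829]
0.09699385527067607
head 4232 c [524.8 109.2] size [30.7 29.7] ang 83.18 z [95.4 97.1 98.1]
sock visible 2509 c [524.1 115.7] size [30.4 43.7] ang 83.62 z [37.5 39.1 40.1]
n [484.44261077 527.75048488] t [164.36724863 193.61786275]
```

View pics/w5.png

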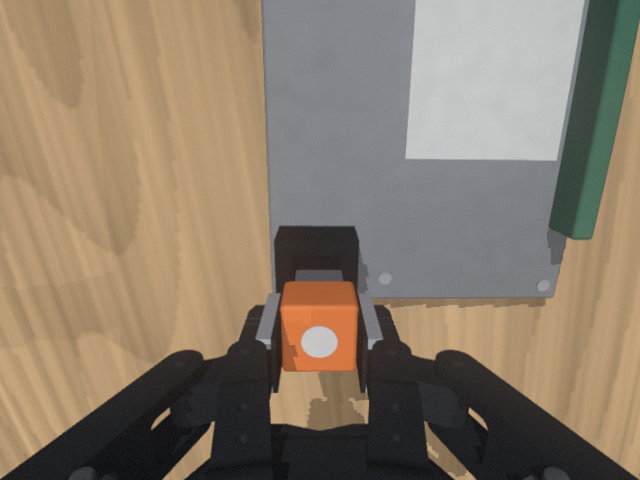

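The block sits just above the mouth, about 1.3 mm too far along stage x. I'll correct that and insert.

move_arm(
  deltas=[
    [[0,0,0],[-0.013,0,0],1],
    [[0,0,0],[-0.013,0,-0.05],1],
    [[0,0,0],[-0.013,0,-0.1],1],
    [[0,0,0],[-0.013,0,-0.15],1],
    [[0,0,0],[-0.013,0,-0.2],1],
    [[0,0,0],[-0.013,0,-0.2],1],
  ],
)

```text
time: 9.2
tool_pos: [0.5226, 0.1088, 0.0178]
tcp_rot: [-2.349, -2.086, 0.001]
wrist_force: [0.2, -0.4, -0.4]
width: 0.337
```

move_arm(
  deltas=[
    [[0,0,0],[0,0,-0.04],1],
    [[0,0,0],[0,0,-0.08],1],
    [[0,0,0],[0,0,-0.11],1],
    [[0,0,0],[0,0,-0.13],1],
    [[0,0,0],[0,0,-0.13],1],
  ],
)

```text
time: 9.82
tool_pos: [0.5227, 0.1089, 0.0054]
tcp_rot: [-2.349, -2.086, 0.0]
wrist_force: [0.1, 0.2, -0.9]
width: 0.34
```

move_arm(
  deltas=[
    [[0,0,0],[0,0,-0.01],1],
    [[0,0,0],[0,0,-0.015],1],
    [[0,0,0],[0,0,-0.015],1],
  ],
)

```text
time: 10.2
tool_pos: [0.5228, 0.1089, 0.0051]
tcp_rot: [-2.349, -2.086, 0.0]
wrist_force: [-4.2, -0.2, 8.0]
width: 0.34
```

Contact with 8 N of upward force at the predicted home height. I release and rise.

move_arm(
  deltas=[
    [[0,0,0],[0,0,0],-1],
    [[0,0,0],[0,0,0],-1],
    [[0,0,0],[0,0,0],-1],
    [[0,0,0],[0,0,0],-1],
    [[0,0,0],[0,0,0.1],-1],
    [[0,0,0],[0,0,0.5],-1],
    [[0,0,0],[0.2,0.1,1],-1],
    [[0,0,0],[0.9,0.9,1],-1],
    [[0,0,0],[0.9,0.9,1],-1],
    [[0,0,0],[0.9,0.9,1],-1],
    [[0,0,0],[0.9,0.9,1],-1],
  ],
)

```text
time: 11.58
tool_pos: [0.6121, 0.1986, 0.1037]
tcp_rot: [-2.348, -2.087, 0.002]
wrist_force: [-0.3, 0.0, 0.3]
width: 1.002
```

Run:
```python
from h import *
s=status.read_state(); print(s['time'],s['tool_pos'],s['width'],s['wrist_force'])
im,X,ci=grab('wrist'); np.savez('w6.npz',im=im,X=X); save('w6.png',im)
```

```text
11.575 [0.61211134 0.19857058 0.10374524] 1.0019145751316738 [-0.30913915  0.00290399  0.2549464 ]
```

View pics/w6.png

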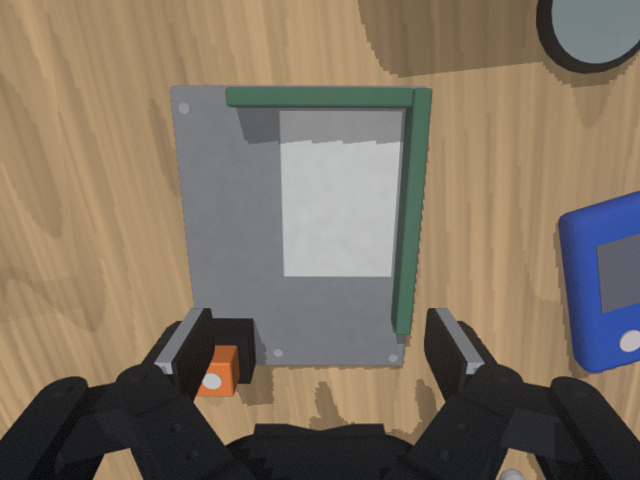

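The whole stage is in view. The orange head sits in the socket at (218,370), and the stops and white target rectangle are clear. I'll fit the stage frame.

Run:
```python
from h import *
f=np.load('w6.npz'); im,X=f['im'],f['X']; Z=X[...,2]
hsv=cv2.cvtColor(im,cv2.COLOR_RGB2HSV)
b=np.zeros(Z.shape,bool); b[80:350,160:440]=1
g=b&(hsv[...,1]>60)&(hsv[...,0]>60)&(hsv[...,0]<100)&(Z>.032)&(Z<.040)
gf=g.copy(); gf[:120]=0; gs=g.copy(); gs[:,395:]=0
rect('far',X,gf); rect('side',X,gs)
w=b&(hsv[...,1]<30)&(Z<.018)&(Z>.008); w[:,:282]=0; w[:,:]&=(hsv[...,2]>110)
s=b.copy(); s[:]=0; s[80:372,165:420]=1; s&=(Z>.008)&(Z<.018); rect('slab',X,s)
o=(hsv[...,1]>150)&(hsv[...,0]<20)&np.isfinite(Z); o[:335]=0;o[405:]=0;o[:,:190]=0;o[:,245:]=0
print('head z',np.percentile(Z[o],[5,20,50,70,80,90,95]))
o&=Z>.058; rect('head',X,o)
a=np.radians(-7); n=np.array([np.cos(a),np.sin(a)]); q=np.array([-n[1],n[0]])
p=X[gf][:,:2]*1000; print('far n', np.percentile(p@n,[1,50,99]),'t',np.percentile(p@q,[1,99]))
p=X[gs][:,:2]*1000; print('side t',np.percentile(p@q,[1,50,99]),'n',np.percentile(p@n,[1,99]))
```

```text
far 3146 c [676.8 191.1] size [160.3  11.2] ang 83.03 z [34.  35.1 36.3]
side 2899 c [617.4 292.8] size [ 11. 107.] ang 83.23 z [33.9 35.1 36.3]
slab 53796 c [595.3 189.1] size [231.  179.9] ang 83.36 z [10.2 11.4 12.7]
head z [0.04364328 0.05079993 0.06239039 0.06311203 0.06341056 0.06378606
 0.06419395]
head 842 c [548.1 140.5] size [115.9  24.6] ang 59.91 z [59.5 63.  64.4]
far n [643.28514239 648.33658641 653.61927294] t [195.84343626 351.32401958]
side t [360.93600979 366.27456999 371.30748865] n [525.17313932 629.70414728]
```

Home is confirmed: the head top is at 64 mm. The target plate origin in world is about (628.9, 220.2) at yaw -6.9°. Now to the plate.

move_arm(
  deltas=[
    [[0,0,0.012],[-0.02,-0.45,0],-1],
    [[0,0,0.025],[-0.044,-0.912,0],-1],
  ],
)

```text
time: 11.88
tool_pos: [0.6072, 0.1062, 0.1039]
tcp_rot: [-2.306, -2.134, 0.001]
wrist_force: [0.8, -0.4, 0.1]
width: 1.004
```

move_arm(
  deltas=[
    [[0,0,0.012],[-0.02,-0.45,0],-1],
    [[0,0,0.025],[-0.044,-0.912,0],-1],
  ],
)

```text
time: 12.12
tool_pos: [0.6025, 0.0143, 0.104]
tcp_rot: [-2.265, -2.177, 0.001]
wrist_force: [0.5, 0.7, -0.1]
width: 1.003
```

move_arm(
  deltas=[
    [[0,0,0.012],[-0.02,-0.45,0],-1],
    [[0,0,0.025],[-0.044,-0.912,0],-1],
  ],
)

```text
time: 12.38
tool_pos: [0.598, -0.0769, 0.1041]
tcp_rot: [-2.222, -2.22, 0.0]
wrist_force: [-0.4, -0.3, -0.1]
width: 1.0
```

move_arm(
  deltas=[
    [[0,0,0.012],[-0.02,-0.45,0],-1],
    [[0,0,0.025],[-0.044,-0.912,0],-1],
  ],
)

```text
time: 12.62
tool_pos: [0.5935, -0.1679, 0.1041]
tcp_rot: [-2.178, -2.263, 0.0]
wrist_force: [0.3, -1.0, -0.2]
width: 1.003
```

move_arm(
  deltas=[
    [[0,0,0.012],[-0.02,-0.45,0],-1],
    [[0,0,0.025],[-0.044,-0.912,0],-1],
    [[0,0,0.025],[-0.044,-0.912,0],-1],
    [[0,0,0.025],[-0.044,-0.912,0],-1],
    [[0,0,0.025],[-0.044,-0.912,0],-1],
  ],
)

```text
time: 13.25
tool_pos: [0.5903, -0.2559, 0.1039]
tcp_rot: [-2.132, -2.307, -0.0]
wrist_force: [0.2, -0.2, -0.1]
width: 1.003
```

Run:
```python
from h import *
from scipy.spatial.transform import Rotation as Ro
s=status.read_state(); print(s['time'],s['tool_pos'],s['wrist_force']); R=Ro.from_rotvec(s['tcp_rot']).as_matrix(); print(R.round(4)[:,1])
im,X,ci=grab('wrist'); np.savez('w7.npz',im=im,X=X); save('w7.png',im); Z=X[...,2]
print('body',[(v,round(float(np.nanmedian(Z[v,300:340])-s['tool_pos'][2]),4)) for v in range(410,480,10)])
rect('plate',X,(Z>.009)&(Z<.019))
rect('rib',X,(Z>.044)&(Z<.055))
```

```text
13.25 [ 0.5903076  -0.25593567  0.1038651 ] [ 0.20516204 -0.16298211 -0.14462156]
[ 9.969e-01  7.860e-02 -3.000e-04]
body [(410, -0.1048), (420, -0.1045), (430, 0.1124), (440, 0.1162), (450, 0.1187), (460, 0.1214), (470, 0.1236)]
plate 16841 c [ 589.6 -257.8] size [ 90.5 129.7] ang 4.52 z [12.2 13.4 14.8]
rib 2014 c [ 589.9 -257.1] size [13.7 69.8] ang 4.04 z [47.6 49.  50.2]
```

The gripper body starts 112 mm behind the reported TCP. That matches the 40 mm tip shift, so clearances hold. Down to tips at about 19 mm and grip.

move_arm(
  deltas=[
    [[0,0,-0.003],[-0.005,-0.015,-0.4],-1],
    [[0,0,-0.003],[-0.005,-0.015,-0.8],-1],
    [[0,0,-0.003],[-0.005,-0.015,-1],-1],
  ],
)

```text
time: 13.68
tool_pos: [0.5886, -0.2566, 0.0013]
tcp_rot: [-2.134, -2.3, 0.002]
wrist_force: [0.2, 0.7, -1.5]
width: 0.998
```

move_arm(
  deltas=[
    [[0,0,0],[0,0,-0.15],-1],
    [[0,0,0],[0,0,-0.26],-1],
    [[0,0,0],[0,0,-0.26],-1],
    [[0,0,0],[0,0,-0.26],1],
    [[0,0,0],[0,0,-0.26],1],
    [[0,0,0],[0,0,-0.26],1],
    [[0,0,0],[0,0,-0.26],1],
    [[0,0,0],[0,0,-0.26],1],
    [[0,0,0],[0,0,-0.26],1],
    [[0,0,0],[0,0,-0.26],1],
  ],
  grip_force=80,
)

```text
time: 14.92
tool_pos: [0.5907, -0.2589, -0.0216]
tcp_rot: [2.138, 2.301, 0.0]
wrist_force: [0.2, 0.2, 4.2]
width: 0.152
```

move_arm(
  deltas=[
    [[0,0,0],[0,0,0.15],1],
    [[0,0,0],[0,0,0.4],1],
    [[0,0,0],[0,0,0.7],1],
    [[0,0,0],[0,0,1],1],
    [[0,0,0],[0,0,1],1],
  ],
)

```text
time: 15.55
tool_pos: [0.5925, -0.2596, 0.0811]
tcp_rot: [2.135, 2.297, 0.003]
wrist_force: [0.4, 0.2, -1.2]
width: 0.15
```

move_arm(
  deltas=[
    [[0,0,0],[0.01,0.2,0],1],
    [[0,0,-0.012],[0.03,0.55,0],1],
    [[0,0,-0.025],[0.05,0.935,0],1],
  ],
)

```text
time: 15.92
tool_pos: [0.5933, -0.1628, 0.0753]
tcp_rot: [-2.182, -2.254, 0.002]
wrist_force: [-0.4, 0.4, -1.9]
width: 0.152
```

move_arm(
  deltas=[
    [[0,0,0],[0.017,0.33,0],1],
    [[0,0,-0.012],[0.034,0.63,0],1],
    [[0,0,-0.025],[0.05,0.935,0],1],
  ],
)

```text
time: 16.3
tool_pos: [0.598, -0.0691, 0.0753]
tcp_rot: [-2.225, -2.213, 0.004]
wrist_force: [-0.9, 0.3, -1.7]
width: 0.149
```

move_arm(
  deltas=[
    [[0,0,0],[0.017,0.33,0],1],
    [[0,0,-0.012],[0.034,0.63,0],1],
    [[0,0,-0.025],[0.05,0.935,0],1],
  ],
)

```text
time: 16.68
tool_pos: [0.6027, 0.024, 0.0753]
tcp_rot: [-2.268, -2.169, 0.005]
wrist_force: [0.2, -0.5, -1.5]
width: 0.15
```

move_arm(
  deltas=[
    [[0,0,0],[0.017,0.33,0],1],
    [[0,0,-0.012],[0.034,0.63,0],1],
    [[0,0,-0.025],[0.05,0.935,0],1],
  ],
)

```text
time: 17.05
tool_pos: [0.6076, 0.1172, 0.0752]
tcp_rot: [-2.31, -2.124, 0.006]
wrist_force: [0.4, -1.1, -1.9]
width: 0.153
```

move_arm(
  deltas=[
    [[0,0,0],[0.017,0.4,0],1],
    [[0,0,-0.012],[0.034,0.75,0],1],
    [[0,0,-0.024],[0.05,0.935,0],1],
    [[0,0,-0.024],[0.05,0.935,0],1],
    [[0,0,-0.024],[0.05,0.935,0],1],
    [[0,0,-0.024],[0.05,0.935,0],1],
  ],
)

```text
time: 17.8
tool_pos: [0.6147, 0.2079, 0.0772]
tcp_rot: [-2.353, -2.081, 0.002]
wrist_force: [0.7, -0.6, -3.2]
width: 0.156
```

```bash
cat > m.py <<'E'
from h import *
import sys
from scipy.spatial.transform import Rotation as Ro
nm=sys.argv[1]
s=status.read_state(); print(s['time'],s['tool_pos'],s['width'],s['wrist_force'],s['torque']); R=Ro.from_rotvec(s['tcp_rot']).as_matrix(); print('yaw',np.degrees(np.arctan2(R[1,1],R[0,1])),R[:,2].round(4))
im,X,ci=grab('wrist'); np.savez(nm+'.npz',im=im,X=X); save(nm+'.png',im); Z=X[...,2]
hsv=cv2.cvtColor(im,cv2.COLOR_RGB2HSV)
g=(hsv[...,1]>60)&(hsv[...,0]>60)&(hsv[...,0]<100)
ms=g&(Z>.032)&(Z<.040)
for m in (ms,):
    n,l,st,_=cv2.connectedComponentsWithStats(m.astype(np.uint8))
    for k in range(1,n):
        if st[k,4]>200:
            print(st[k]); rect('green',X,l==k)
# plate: white-ish pixels above slab
w=(hsv[...,1]<40)&(hsv[...,2]>120)&(Z>.017)&(Z<.15)
rect('plate',X,w)
E
python3 m.py w8
```

```text
17.8 [0.61466957 0.2078913  0.07722844] 0.15592104907208276 [ 0.65612346 -0.64846963 -3.22277836] [0.0315639  0.06138589 0.0014614 ]
yaw -7.0025555290130335 [-1.2e-03 -5.0e-04 -1.0e+00]
[ 213  102  207   20 3832]
green 3832 c [623.3 292.4] size [ 10.6 118.7] ang 82.96 z [34.  35.2 36.3]
[419 102  21  56 935]
green 935 c [687.2 274.4] size [31.  10.7] ang 83.44 z [33.9 35.1 36.3]
plate 31074 c [626.2 204.5] size [136.5 114.7] ang 83.02 z [110.9 112.2 113.4]
```

View pics/w8.png

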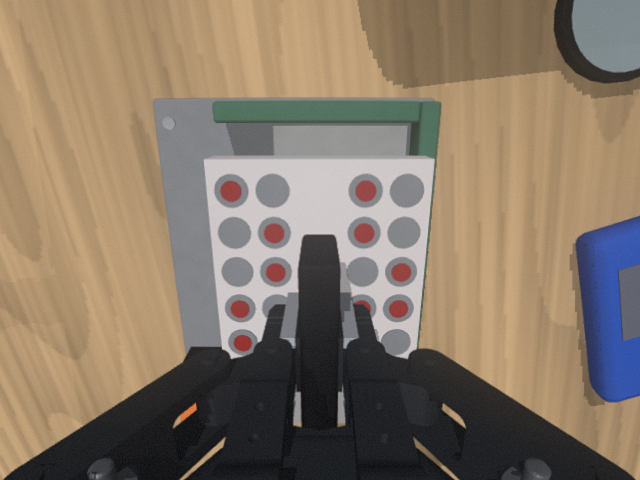

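The plate is level over the stage at about 99 mm and square to it, with the stops at (315,112) and (428,130). I lower it gently, a little short of the corner.

move_arm(
  deltas=[
    [[0,0,0],[0,0,-0.2],1],
    [[0,0,0],[0,0,-0.45],1],
    [[0,0,0],[0,0,-0.65],1],
    [[0,0,0],[0,0,-0.77],1],
    [[0,0,0],[0,0,-0.82],1],
    [[0,0,0],[0,0,-0.82],1],
    [[0,0,0],[0,0,-0.82],1],
  ],
)

```text
time: 18.73
tool_pos: [0.6162, 0.2092, -0.0031]
tcp_rot: [2.352, 2.082, 0.003]
wrist_force: [0.1, -0.5, -1.6]
width: 0.15
```

```bash
cat >> m.py <<'E'
a=np.radians(-6.9); n=np.array([np.cos(a),np.sin(a)]); q=np.array([-n[1],n[0]])
p=X[w][:,:2]*1000; print('plate n',np.percentile(p@n,[.3,50,99.7]).round(1),'t',np.percentile(p@q,[.3,50,99.7]).round(1))
p=X[ms][:,:2]*1000; N=p@n;T=p@q; S=(N<N.max()-25); F=(T<T.max()-25)
print('side t',np.percentile(T[S],[1,99]).round(1),'far n',np.percentile(N[F],[1,99]).round(1) if F.any() else '')
E
python3 m.py w9
```

```text
18.725 [ 0.61620666  0.20919999 -0.0030825 ] 0.15022825220204722 [ 0.0511659  -0.53476554 -1.57842865] [ 0.02806092 -0.05156635 -0.01071371]
yaw -6.9558818914193 [ 1.8e-03  5.0e-04 -1.0e+00]
[  150    96   354   272 17003]
green 17003 c [622.9 239.1] size [117.3 130.7] ang 83.04 z [33.9 35.1 36.2]
plate 31683 c [618.6 229.5] size [91.6 90.6] ang 83.02 z [30.7 31.9 33.4]
plate n [541.6 586.5 631.2] t [222.1 318.1 347.8]
side t [359.9 370.7] far n [643.6 654.3]
```

Both gaps are about 12 mm and the plate is square to the stops. I set it down.

move_arm(
  deltas=[
    [[0,0,0],[0,0,-0.03],1],
    [[0,0,0],[0,0,-0.055],1],
    [[0,0,0],[0,0,-0.068],1],
    [[0,0,0],[0,0,-0.068],1],
  ],
)

```text
time: 19.27
tool_pos: [0.616, 0.2091, -0.0096]
tcp_rot: [2.352, 2.082, 0.002]
wrist_force: [-1.9, 0.1, 5.3]
width: 0.153
```

move_arm(
  deltas=[
    [[0,0,0],[0.03,0.025,0],1],
    [[0,0,0],[0.06,0.05,0],1],
    [[0,0,0],[0.09,0.07,0],1],
    [[0,0,0],[0.111,0.087,0],1],
    [[0,0,0],[0.111,0.087,0],1],
  ],
)

```text
time: 19.9
tool_pos: [0.6276, 0.2179, -0.0096]
tcp_rot: [2.351, 2.082, 0.003]
wrist_force: [0.0, -0.9, 5.6]
width: 0.15
```

```bash
python3 m.py w10
```

```text
19.9 [ 0.62759703  0.21793555 -0.0095669 ] 0.15030914142517052 [ 0.02694182 -0.90415695  5.57811941] [-0.10770764  0.28921925  0.04151213]
yaw -6.956577474306487 [ 2.1e-03  6.0e-04 -1.0e+00]
[  118   124   363   235 16732]
green 16732 c [624. 249.] size [ 97.8 130.9] ang 83.02 z [33.9 35.1 36.2]
plate 30986 c [630.8 237.9] size [91.9 92.9] ang 83.1 z [24.3 25.4 26.9]
plate n [551.7 596.8 641.6] t [232.1 327.4 357.8]
side t [360.  370.9] far n [643.7 654.3]
```

About 2 mm remain on each side. I push to the far stop in small steps.

move_arm(
  deltas=[
    [[0,0,0],[0.01,-0.001,0],1],
    [[0,0,0],[0.015,-0.002,0],1],
    [[0,0,0],[0.02,-0.002,0],1],
    [[0,0,0],[0.02,-0.002,0],1],
  ],
)

```text
time: 20.45
tool_pos: [0.6291, 0.2179, -0.0096]
tcp_rot: [2.352, 2.082, 0.002]
wrist_force: [-2.7, 0.0, 6.5]
width: 0.153
```

move_arm(
  deltas=[
    [[0,0,0],[0.001,0.01,0],1],
    [[0,0,0],[0.002,0.015,0],1],
    [[0,0,0],[0.002,0.02,0],1],
    [[0,0,0],[0.002,0.02,0],1],
  ],
)

```text
time: 20.95
tool_pos: [0.6295, 0.2189, -0.0096]
tcp_rot: [2.351, 2.082, 0.001]
wrist_force: [-1.4, -3.6, 6.3]
width: 0.153
```

move_arm(
  deltas=[
    [[0,0,0],[0.008,-0.001,0],1],
    [[0,0,0],[0.015,-0.002,0],1],
    [[0,0,0],[0.015,-0.002,0],1],
  ],
)

```text
time: 21.32
tool_pos: [0.6295, 0.2189, -0.0096]
tcp_rot: [-2.352, -2.082, 0.002]
wrist_force: [-4.5, -2.6, 9.0]
width: 0.148
```

move_arm(
  deltas=[
    [[0,0,0],[0.001,0.008,0],1],
    [[0,0,0],[0.002,0.015,0],1],
    [[0,0,0],[0.002,0.015,0],1],
  ],
)

```text
time: 21.7
tool_pos: [0.6294, 0.2188, -0.0096]
tcp_rot: [2.352, 2.082, -0.005]
wrist_force: [-5.7, -6.7, 11.4]
width: 0.154
```

```bash
python3 m.py w11
```

```text
21.7 [ 0.62941051  0.21880278 -0.00958678] 0.1535957159732917 [-5.73398508 -6.74226036 11.39495664] [-0.87204326  0.70547215 -0.06479992]
yaw -6.957407692940779 [-0.002  -0.0026 -1.    ]
[  113   127   363   229 16721]
green 16721 c [624.  250.8] size [ 94.8 131.1] ang 82.89 z [33.9 35.1 36.2]
plate 30043 c [631.9 239.3] size [91.7 90.7] ang 83.07 z [24.3 25.4 27. ]
plate n [553.7 599.  643.5] t [233.5 327.3 359.2]
side t [359.9 371.1] far n [643.8 654.3]
```

Both directions have stalled with contact forces (about 5 N far, 7 N side), and measured edges match both stop faces. I'll press a bit firmer and settle.

move_arm(
  deltas=[
    [[0,0,0],[0.015,0.005,0],1],
    [[0,0,0],[0.025,0.01,0],1],
    [[0,0,0],[0.032,0.016,0],1],
    [[0,0,0],[0.032,0.016,0],1],
    [[0,0,0],[0.032,0.016,0],1],
    [[0,0,0],[0.032,0.016,0],1],
  ],
)

```text
time: 22.5
tool_pos: [0.6292, 0.2187, -0.0095]
tcp_rot: [-2.351, -2.082, 0.016]
wrist_force: [-15.5, -12.5, 20.0]
width: 0.15
```

```bash
python3 m.py w12; python3 -c "
from h import *
a=np.load('w12.npz')['im']; t,X,_=grab('top'); s,XX,_=grab('scene')
save('f.png',np.hstack([cv2.resize(a,(400,300)),cv2.resize(s[170:320,300:500],(400,300))]))
Z=X[...,2]
for n,(u0,u1,v0,v1,z) in dict(blue=(308,338,260,290,.042),vial=(355,385,140,175,.09),da=(320,340,140,170,.06),db=(297,315,135,162,.06)).items():
    m=np.zeros(Z.shape,bool); m[v0:v1,u0:u1]=1; rect(n,X,m&(Z>z)&(Z<.11))
"
```

```text
22.5 [ 0.62916179  0.218699   -0.00949706] 0.14979329458236465 [-15.50069198 -12.5240654   19.97072172] [-1.38226239  1.84920421 -0.06781148]
yaw -6.951174365807093 [-0.0087 -0.0055 -0.9999]
[  114   127   363   229 16817]
green 16817 c [624.2 250.6] size [ 95.1 130.6] ang 82.98 z [33.8 35.1 36.2]
plate 29605 c [631.9 239.2] size [92.1 90.7] ang 83.16 z [24.4 25.5 26.8]
plate n [553.8 599.  643.5] t [232.9 327.4 359.2]
side t [359.9 371.1] far n [643.8 654.3]
blue 140 c [461.2 -74.8] size [29.5 29.8] ang 13.33 z [43.7 47.7 50.9]
vial 136 c [ 764.1 -206.6] size [30.9 31.6] ang 88.83 z [ 91.9  99.6 103.6]
da 31 c [ 778.4 -103.1] size [11.9 12.5] ang 16.38 z [61.1 73.7 76.4]
db 30 c [801.7 -39.5] size [10.8 12.6] ang 85.81 z [62.  74.6 78.5]
```

View pics/f.png

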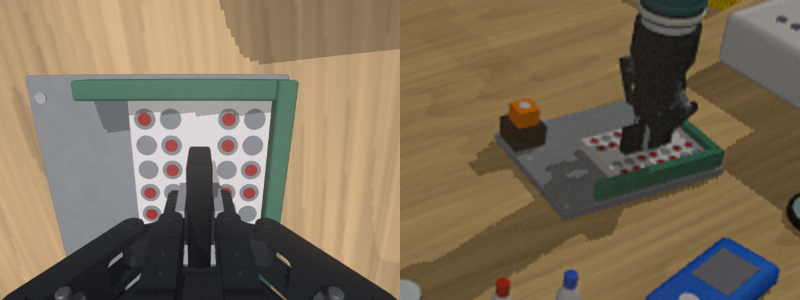

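The plate sits in the corner against both green stops, and the orange block is seated. The tool tilted about 0.5° under the firmer push, so I check the plate is still flat.

Run:
```python
from h import *
for k in ('w10','w11','w12'):
    f=np.load(k+'.npz'); im,X=f['im'],f['X']; Z=X[...,2]; hsv=cv2.cvtColor(im,cv2.COLOR_RGB2HSV)
    w=(hsv[...,1]<40)&(hsv[...,2]>120)&(Z>.022)&(Z<.03); g=(hsv[...,1]>60)&(hsv[...,0]>60)&(hsv[...,0]<100)&(Z>.032)&(Z<.039)
    for m in (w,g):
        p=X[m]; A=np.c_[p[:,:2]-p[:,:2].mean(0),np.ones(len(p))]; print(k,np.degrees(np.linalg.lstsq(A,p[:,2],rcond=None)[0][:2]).round(3),p[:,2].mean().round(4))
```

```text
w10 [-0.017 -0.098] 0.0254
w10 [-0.021 -0.006] 0.0351
w11 [-0.018 -0.094] 0.0254
w11 [-0.03  -0.078] 0.0351
w12 [-0.135 -0.096] 0.0255
w12 [-0.009 -0.074] 0.0351
```

The plate lifted only 0.1° (0.2 mm). I'll ease the far push slightly so it lies fully flat while still pressing.

move_arm(
  deltas=[
    [[0,0,0],[-0.012,-0.004,0],1],
    [[0,0,0],[-0.012,-0.004,0],1],
    [[0,0,0],[-0.012,-0.004,0],1],
    [[0,0,0],[-0.012,-0.004,0],1],
  ],
)

```text
time: 23.15
tool_pos: [0.6293, 0.2187, -0.0095]
tcp_rot: [-2.352, -2.082, 0.012]
wrist_force: [-13.5, -11.5, 16.3]
width: 0.152
```

```bash
python3 m.py w13; python3 -c "
from h import order; print(order.finish_job())"
```

```text
23.15 [ 0.62928794  0.21872573 -0.00950661] 0.1516891414862659 [-13.48079645 -11.50721372  16.32107452] [-1.30805137  1.44366905 -0.06285537]
yaw -6.95723816931266 [-0.0062 -0.0046 -1.    ]
[  113   127   363   229 16753]
green 16753 c [624.  250.7] size [ 95.2 131.2] ang 82.78 z [33.9 35.1 36.2]
plate 29603 c [631.9 239.1] size [92.2 90.8] ang 82.98 z [24.4 25.5 26.8]
plate n [553.7 599.  643.5] t [233.3 327.4 359.2]
side t [359.9 371.1] far n [643.8 654.3]
the job is handed in; nothing more can be done
None
```

The job is done and handed in at about 23 s. The orange-headed reference block is fully home in the socket. The 90 x 130 mm plate is gripped in the corner, pressed against both stops.

- **Reference block:** the head top measured about 63 mm with a reading bias of about 1 mm, which fits the 64 mm home height. The tool stopped at the predicted home height with 8 N of resistance.
- **Plate:** measured edges agree with both stop faces to under 1 mm, and yaw is -7.0° against the stage's -6.9°. At hand-in it was pressing with about 13 N towards the far stop, 11 N towards the side stop and 16 N down.
- **Flatness:** under the firmest push the plate had tilted about 0.1°, so I eased the push before handing in. I did not re-measure flatness after easing.
- **Left alone:** the spare block, both dropper bottles and the vial are within 1 mm of where they started.

One thing disagreed with the description. The real fingertips sit about 40 mm behind the reported TCP, so the first grasp closed on air above the block. It touched nothing, and I used the measured tip height from then on.

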